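Sort the stray hardware into the parts trays

ROBOT

A 6-joint arm with a two-finger parallel gripper is mounted at the origin on a cart in front of the work surface, level with it; the furniture and walls round the work are solid. World frame = base frame: x ahead of the robot, y to its left, z up, the work surface at z = 0. Lengths are in m, angles in rad, forces in N, time in s.
With the tool pointing down it reaches from about 0.35 to 0.775 m from the base axis. Payload 5.5 kg.
Tool frame: the origin (TCP) lies at the very end of the fingers, on their centre line; the grasp point (between the pads) lies 19 mm behind it; x points along the fingers, y is the direction in which the jaws open and shut, and the axes are right-handed (so a half turn about x gives the same grasp; the last joint's range is limited). The gripper opens to 85 mm and grips with 20 to 120 N. Pads are 22 mm wide; open, the fingers measure 114 mm over their backs; the gripper's body (76 mm by 85 mm) begins 54 mm behind the grasp point. The pads swing forward as they close: fully open they stand 13 mm farther back than shut.
Start: joints at [1.056, 0.313, 0.046, 1.304, 0, 1.431], TCP at [0.211, 0.535, 0.231] pointing down, gripper open.
Joint ranges: [-2.76, 2.76], [-0.86, 1.69], [-1.03, 1.26], [-2.2, 2.34], [-1.47, 1.5], [-3.14, 3.14]. Speed limits (rad/s): [2.57, 2.57, 3.14, 3.14, 3.14, 3.14].

INTERFACE

Orientations are given as a unit quaternion [w, x, y, z].
In Python, from workcell import env gives the robot as it stands.
- The arm moves only by the tool servo_tool, never from a script. Its argument "increments" is a list of rows, each an object with "offset": the shift along the tool's x, y, z in cm, a list of three; "yaw": the turn about the tool's x in degrees. In form: [{"offset": [x, y, z], "yaw": yaw}, ...]. A call has exactly 8 rows; each row is the pose to reach, as a shift and turn from the pose commanded when the call began, along the tool's axes at that moment; what a row does not reach only later rows make up. A row lasts 1/10 s, in which the tool goes at most 50 mm and 8.59 degrees, less where a joint would pass 70% of its speed; a pose out of reach is approached as far as the arm can. A call with a gripper value outside its range is refused whole. "claw" is the opening, from 0 (shut) to 1 (fully open), set as the call begins (left out, the last holds). The fingers move at their own pace and stop on an object; "force" is the grip in N (left out, the last holds). Time passes only in rows, so rows that repeat a pose let the fingers close, or fill a call up. It gives the time, the measured TCP pose, the force and the opening at its end, in the units of the state.
- env.get_state(): the state, without advancing time (a new reading comes with each control period).
- env.read_camera(name): name is "scene" or "top" or "wrist"; returns (picture, depth): 420x560x3 uint8, red, green, blue; 420x560 float32, m along the optical axis (not along the pixel's ray), 0 where there is no reading.
- env.camera_model(name): a dict with "vertical_fov" (degrees; the focal length in pixels is half the picture's height over the tangent of half this angle, whatever the lens; pixels are square), "cx", "cy" (the principal point, pixels), "world_from_camera" (4x4, takes a point from camera to world coordinates). Camera axes: x right, y up, looking along -z (the intrinsics and any distortion apply to the point x, -y, -z); pixel columns grow to the right and rows downward; lengths in m; the calibration is good to about 2 mm. A picture is of the moment at which its call begins: read the wrist's pose just before it. camera_model takes no time and is no camera call; for the wrist camera it gives the pose at the moment of the call.
- env.hand_in(): hands the job in, once; it reports no verdict.
The state is a dict: "clock": time; "joint_pos": joint angles; "qvel": joint speeds; "tau": joint torques, N m; "tcp_pos": TCP position; "orientation": TCP orientation; "wrist_force": force on the tool from outside, world axes, zero at the start; "ft_torque": the same for the moment, N m; "finger_gap": finger opening in m.
Only numpy, scipy, OpenCV 4.12 (cv2) and the standard library are available. Lean on these libraries where they do the work, as an engineer would, in place of code of your own. Each camera call takes 0.05 s, during which the arm holds its last target.

TASK

Tidy the front of the workbench: two bolts, a spanner and a wooden offcut are lying between you and the three grey trays. Put each of them in the tray that already holds one of its own kind, lying inside it and not propped over its wall, and leave what is already in the trays there. Do not disturb the tape measure, the roll of masking tape and the small paint tin beside the trays.

Things in the scene. Friction and masses are not known exactly. Their poses are not given: they have to be found in the camera images.
- bolt_a_centre (a point): first stray steel coach bolt with its nut, lying on the bench, 82 mm long, shank 12 mm thick, head and nut 22 mm across, 19 mm high. The point is at the middle of the bare shank between nut and head, about 10 mm above what it lies on; y runs along the bolt towards the head, z is up as it starts; 27 mm of shank is clear on each side of the point; about 0.11 kg
- bolt_b_centre (a point): second stray steel coach bolt with its nut, lying on the bench, 82 mm long, shank 12 mm thick, head and nut 22 mm across, 19 mm high. The point is at the middle of the bare shank between nut and head, about 10 mm above what it lies on; y runs along the bolt towards the head, z is up as it starts; 27 mm of shank is clear on each side of the point; about 0.11 kg
- bolt_a_head_end (a point): on the axis of the first stray bolt at its head end, 32 mm from bolt_a_centre and 4 mm from the tip
- bolt_a_thread_end (a point): on the axis of the first stray bolt at its thread end, 42 mm from bolt_a_centre and 4 mm from the tip
- bolt_b_head_end (a point): on the axis of the second stray bolt at its head end, 32 mm from bolt_b_centre and 4 mm from the tip
- bolt_b_thread_end (a point): on the axis of the second stray bolt at its thread end, 42 mm from bolt_b_centre and 4 mm from the tip
- spanner_centre (a point): stray steel combination spanner lying flat on the bench, 172 mm long, 26 mm wide at the ends, 5 mm thick, shank 11 mm wide. The point is at its middle, half-way up (2.5 mm); y runs along it towards the ring end, z is up as it starts; 0.08 kg
- spanner_ring_end (a point): middle of the ring end of the stray spanner, 80 mm from its centre and 6 mm from the tip
- spanner_open_end (a point): middle of the open-jaw end of the stray spanner, 80 mm from its centre and 6 mm from the tip
- offcut_centre (a point): stray plain timber offcut, 45 x 90 x 45 mm, lying on the bench. The point is at its centre (22.5 mm up); y runs along its 90 mm length, x across its 45 mm width, z up as it starts; about 0.09 kg
- bolt_tray: open grey plastic tray, 206 x 136 x 40 mm outside, walls and floor 3 mm (inside 200 x 130 mm, 37 mm deep), fixed to the bench; the tray that holds a coach bolt from the start. All three trays look alike and any of them can be left, middle or right. Origin under its centre on the bench top, x along its length (roughly away from the robot), y along its width, z up. The bolt in it lies across its far half (local x about 0.045 to 0.085), the near half is empty.
- spanner_tray: open grey plastic tray, 206 x 136 x 40 mm outside, walls and floor 3 mm (inside 200 x 130 mm, 37 mm deep), fixed to the bench; the tray that holds a combination spanner from the start. All three trays look alike and any of them can be left, middle or right. Origin under its centre on the bench top, x along its length (roughly away from the robot), y along its width, z up. The spanner in it lies lengthwise along its right wall (local y about -0.045); the rest is empty.
- wood_tray: open grey plastic tray, 206 x 136 x 40 mm outside, walls and floor 3 mm (inside 200 x 130 mm, 37 mm deep), fixed to the bench; the tray that holds a wooden block from the start. All three trays look alike and any of them can be left, middle or right. Origin under its centre on the bench top, x along its length (roughly away from the robot), y along its width, z up. The block in it lies across its far half (it covers local x from about 0.025 to 0.095); the near half is empty.
- sample_bolt_centre (a point): middle of the shank of the loose coach bolt that is already in the bolt tray, the same as the stray ones
- sample_spanner_centre (a point): middle of the spanner that is already in the spanner tray (it does not move), the same as the stray one, half-way up
- sample_wood_centre (a point): centre of the loose wooden block that is already in the wood tray, 60 x 105 x 30 mm, half-way up
- tape_measure_centre (a point): bystander: yellow pocket tape measure, 64 x 95 x 33 mm, left of the trays, half-way up
- masking_tape_centre (a point): bystander: cream roll of masking tape lying flat, 98 mm across, 25 mm high, right of the trays, half-way up
- paint_tin_centre (a point): bystander: small closed paint tin standing, 78 mm across, 77 mm high, right of the trays, half-way up

How it is judged:
At the end, for the whole second after the job is handed in: Both ends of each bolt and of the spanner lie within the walls of the tray of their kind, bolts under 45 mm, spanner under 40 mm high; offcut centre within 80 mm lengthwise and 45 mm sideways of the wood tray's centre, under 65 mm; the tray's old bolt (45 mm) and old block (60 mm) still inside (x of bolt_a_head_end in the frame of bolt_tray between -0.1 and 0.1 m and y of bolt_a_head_end in the frame of bolt_tray between -0.065 and 0.065 m and z of bolt_a_head_end in the frame of bolt_tray between 0 and 0.045 m and x of bolt_a_thread_end in the frame of bolt_tray between -0.1 and 0.1 m and y of bolt_a_thread_end in the frame of bolt_tray between -0.065 and 0.065 m and z of bolt_a_thread_end in the frame of bolt_tray between 0 and 0.045 m and x of bolt_b_head_end in the frame of bolt_tray between -0.1 and 0.1 m and y of bolt_b_head_end in the frame of bolt_tray between -0.065 and 0.065 m and z of bolt_b_head_end in the frame of bolt_tray between 0 and 0.045 m and x of bolt_b_thread_end in the frame of bolt_tray between -0.1 and 0.1 m and y of bolt_b_thread_end in the frame of bolt_tray between -0.065 and 0.065 m and z of bolt_b_thread_end in the frame of bolt_tray between 0 and 0.045 m and x of sample_bolt_centre in the frame of bolt_tray between -0.1 and 0.1 m and y of sample_bolt_centre in the frame of bolt_tray between -0.065 and 0.065 m and z of sample_bolt_centre in the frame of bolt_tray between 0 and 0.045 m and x of spanner_ring_end in the frame of spanner_tray between -0.1 and 0.1 m and y of spanner_ring_end in the frame of spanner_tray between -0.065 and 0.065 m and z of spanner_ring_end in the frame of spanner_tray between 0 and 0.04 m and x of spanner_open_end in the frame of spanner_tray between -0.1 and 0.1 m and y of spanner_open_end in the frame of spanner_tray between -0.065 and 0.065 m and z of spanner_open_end in the frame of spanner_tray between 0 and 0.04 m and x of offcut_centre in the frame of wood_tray between -0.08 and 0.08 m and y of offcut_centre in the frame of wood_tray between -0.045 and 0.045 m and z of offcut_centre in the frame of wood_tray between 0 and 0.065 m and x of sample_wood_centre in the frame of wood_tray between -0.1 and 0.1 m and y of sample_wood_centre in the frame of wood_tray between -0.065 and 0.065 m and z of sample_wood_centre in the frame of wood_tray between 0 and 0.06 m); the robot touches nothing.
It fails at once if the tape measure is moved by more than 30 mm (distance of tape_measure_centre from where it was at the start of the episode above 0.03 m).
It fails at once if the masking tape is moved by more than 30 mm (distance of masking_tape_centre from where it was at the start of the episode above 0.03 m).
It fails at once if the paint tin is moved by more than 30 mm (distance of paint_tin_centre from where it was at the start of the episode above 0.03 m).
It also fails if it takes over 72 s, if anything falls off the work surface, if the arm or the gripper's body presses on something with over 40 N, if the wrist force passes 120 N, or if a joint passes its speed limit or range.

## Working session

There is one attempt and no reset: what is moved stays moved. The work goes in short steps, Python scripts to look and compute and a tool call to move; the robot and the scene stay as the last step left them, time stands still between calls to the robot, and variables do not carry over. Pictures are saved under pics/ and viewed, and the job is handed in when it is done.

Besides the shell and the picture viewer there is one more tool, called after ">>>" as name(argument=value, ...) on one line, values as JSON. servo_tool: Moves the arm, as the interface text tells. Its arguments: {"type":"object","properties":{"increments":{"type":"array","items":{"type":"object","properties":{"offset":{"type":"array","items":{"type":"number"}},"yaw":{"type":"number"}}}},"claw":{"type":"number"},"force":{"type":"number"}},"required":["increments"]}

```bash
mkdir -p pics; ls
python3 - <<'E'
from workcell import env
import cv2,numpy as np
s=env.get_state();print({k:np.round(v,3).tolist() for k,v in s.items()})
for n in ["scene","top"]:
    p,d=env.read_camera(n);cv2.imwrite(f"pics/{n}0.png",p[:,:,::-1]);np.save(f"{n}0.npy",d);m=env.camera_model(n);print(n,{k:np.round(v,4).tolist() if not isinstance(v,str) else v for k,v in m.items()})
print(env.camera_model("wrist"))
E
```

```text
pics
{'clock': 0.0, 'joint_pos': [1.056, 0.314, 0.045, 1.304, -0.0, 1.431], 'qvel': [0.001, 0.0, -0.0, -0.0, 0.001, -0.002], 'tau': [0.002, -48.062, 29.854, 0.019, 0.0, 0.0], 'tcp_pos': [0.21, 0.535, 0.23], 'orientation': [0.695, 0.131, 0.695, -0.132], 'wrist_force': [-0.347, 0.207, -0.724], 'ft_torque': [-0.039, 0.03, 0.01], 'finger_gap': 0.085}
scene {'vertical_fov': 50.4683, 'cx': 277.527, 'cy': 210.1564, 'world_from_camera': [[0.5464, 0.5188, -0.6575, -0.2852], [-0.8373, 0.3209, -0.4426, -0.5888], [-0.0187, 0.7924, 0.6098, 0.8465], [0.0, 0.0, 0.0, 1.0]]}
top {'vertical_fov': 42.1272, 'cx': 279.9647, 'cy': 209.5883, 'world_from_camera': [[-0.0044, 0.9936, -0.1131, 0.3314], [-0.9998, -0.0068, -0.0211, -0.0374], [-0.0217, 0.1129, 0.9934, 1.7377], [0.0, 0.0, 0.0, 1.0]]}
{'vertical_fov': 58.18169751228265, 'cx': 278.2504393741923, 'cy': 202.14245142355105, 'world_from_camera': array([[ 0.36660229, -0.89294741, -0.26124258,  0.14339692],
       [ 0.930376  ,  0.3513079 ,  0.10480103,  0.56133827],
       [-0.00180523, -0.28147413,  0.95956712,  0.37343659],
       [ 0.        ,  0.        ,  0.        ,  1.        ]])}
```

View pics/scene0.png

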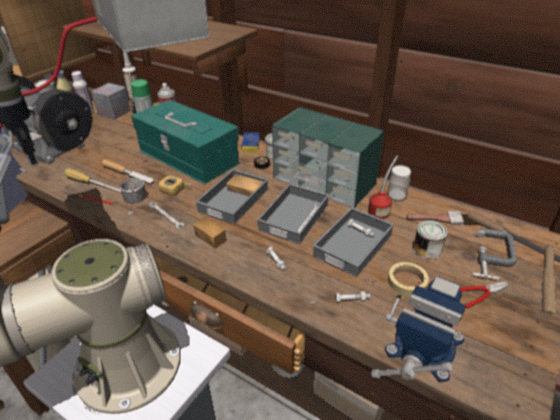

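View pics/top0.png

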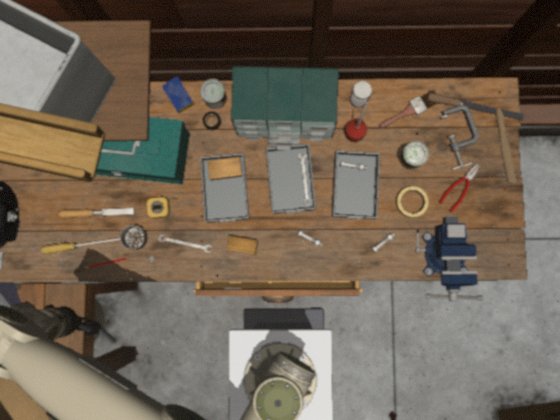

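```bash
cat > h.py <<'E'
import numpy as np,cv2
def ray(m,u,v,H=420):
    f=H/2/np.tan(np.radians(m["vertical_fov"])/2)
    T=np.array(m["world_from_camera"]);d=T[:3,:3]@np.array([(u-m["cx"])/f,-(v-m["cy"])/f,-1.0]);return T[:3,3],d
def onz(m,u,v,z):
    o,d=ray(m,u,v);t=(z-o[2])/d[2];return o+t*d
def ondepth(m,D,u,v):
    o,d=ray(m,u,v);return o+d*D[int(round(v)),int(round(u))]
E
python3 - <<'E'
import cv2
p=cv2.imread("pics/top0.png")
cv2.imwrite("pics/cL.png",cv2.resize(p[140:270,140:265],None,fx=5,fy=4.6,interpolation=cv2.INTER_CUBIC)[:600])
cv2.imwrite("pics/cL.png",cv2.resize(p[145:265,145:305],None,fx=5,fy=5,interpolation=cv2.INTER_CUBIC))
cv2.imwrite("pics/cR.png",cv2.resize(p[140:260,260:420],None,fx=5,fy=5,interpolation=cv2.INTER_CUBIC))
E
```

```text
(no output)
```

View pics/cL.png

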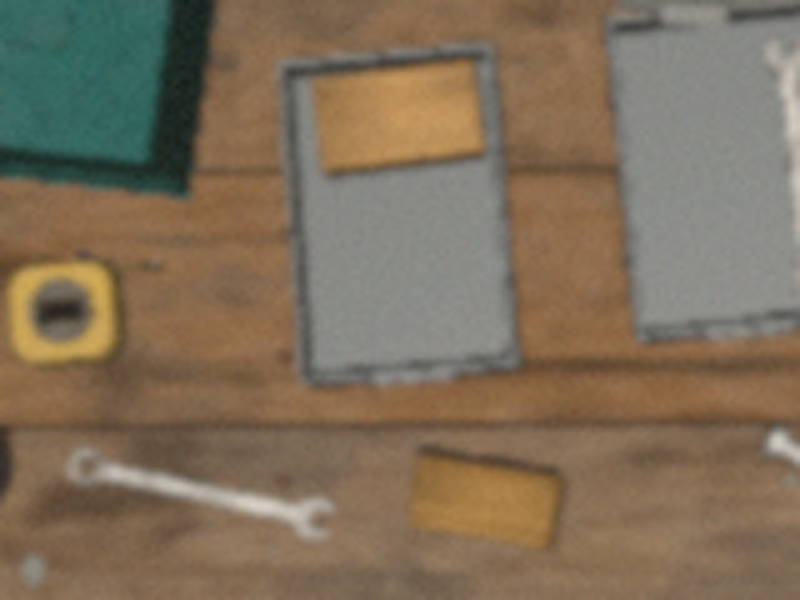

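View pics/cR.png

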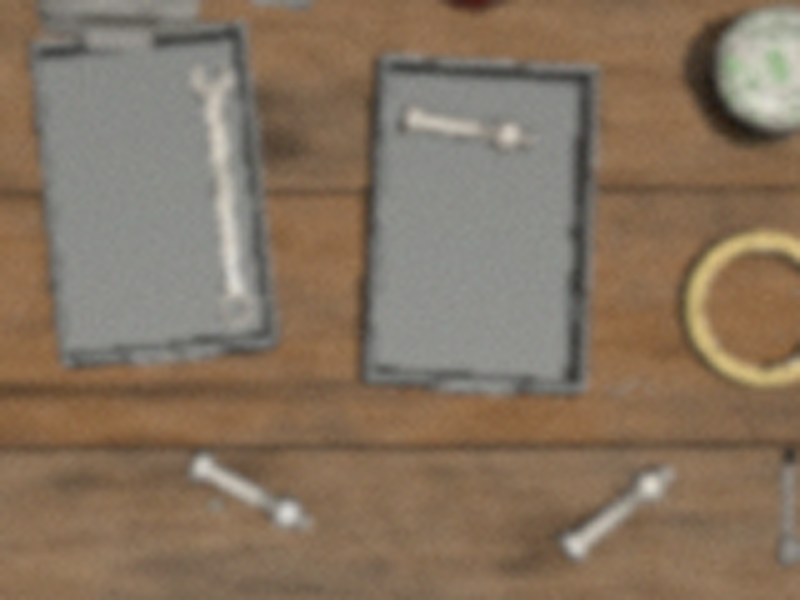

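Run:
```python
from workcell import env
from h import *
import numpy as np
m=env.camera_model("top");D=np.load("top0.npy")
L=(145,145);R=(260,140)
def px(o,U,V):return (U+.5)/5-.5+o[0],(V+.5)/5-.5+o[1]
P={}
for n,o,U,V,z in [("sp_ring",L,85,467,.005),("sp_open",L,315,518,.005),
("off1",L,418,450,.045),("off2",L,560,472,.045),("off3",L,545,548,.045),("off4",L,412,525,.045),
("b1head",R,200,467,.015),("b1nut",R,287,514,.015),("b1tip",R,308,523,.01),
("b2head",R,573,546,.015),("b2nut",R,650,485,.015),("b2tip",R,670,470,.01),
("w1",L,282,62,.04),("w2",L,492,45,.04),("w3",L,518,368,.04),("w4",L,305,382,.04),
("s1",R,33,40,.04),("s2",R,243,22,.04),("s3",R,273,345,.04),("s4",R,65,362,.04),
("t1",R,380,58,.04),("t2",R,597,68,.04),("t3",R,585,390,.04),("t4",R,367,380,.04),
("tapem",L,60,315,.033),("mask",R,765,308,.025),("tin",R,775,70,.077)]:
    u,v=px(o,U,V);P[n]=onz(m,u,v,z);print(n,np.round((u,v),1),P[n].round(4),ondepth(m,D,u,v).round(3))
d=lambda a,b:round(np.linalg.norm(P[a]-P[b]),4)
print("lens",d("sp_ring","sp_open"),d("off1","off2"),d("off2","off3"),d("b1head","b1tip"),d("b2head","b2tip"))
for t in "wst":
    c=sum(P[t+str(i)] for i in range(1,5))/4
    ax=P[t+"1"]+P[t+"2"]-P[t+"3"]-P[t+"4"]
    print(t,c.round(4),np.degrees(np.arctan2(ax[1],ax[0])).round(2),[d(t+"1",t+"2"),d(t+"2",t+"3"),d(t+"3",t+"4"),d(t+"4",t+"1")])
```

```text
sp_ring [161.6 238. ] [0.4399 0.378  0.005 ] [ 0.44   0.38  -0.004]
sp_open [207.6 248.2] [0.4065 0.2302 0.005 ] [0.407 0.231 0.001]
off1 [228.2 234.6] [0.4468 0.1601 0.045 ] [ 0.45   0.166 -0.001]
off2 [256.6 239. ] [0.4325 0.0715 0.045 ] [0.435 0.074 0.004]
off3 [253.6 254.2] [0.3855 0.0808 0.045 ] [0.386 0.081 0.039]
off4 [227.  249.6] [0.4001 0.1636 0.045 ] [ 0.402  0.169 -0.003]
b1head [299.6 233. ] [ 0.4525 -0.0627  0.015 ] [ 0.452 -0.062  0.027]
b1nut [317.  242.4] [ 0.4225 -0.1173  0.015 ] [ 0.422 -0.117  0.021]
b1tip [321.2 244.2] [ 0.417  -0.1307  0.01  ] [ 0.416 -0.13   0.022]
b2head [374.2 248.8] [ 0.4014 -0.2966  0.015 ] [ 0.401 -0.295  0.024]
b2nut [389.6 236.6] [ 0.4395 -0.3458  0.015 ] [ 0.439 -0.345  0.022]
b2tip [393.6 233.6] [ 0.4492 -0.3595  0.01  ] [ 0.45  -0.361  0.002]
w1 [201. 157.] [0.6946 0.2489 0.04  ] [0.694 0.249 0.041]
w2 [243.  153.6] [0.7044 0.1152 0.04  ] [ 0.713  0.119 -0.001]
w3 [248.2 218.2] [0.4982 0.0982 0.04  ] [0.501 0.1   0.015]
w4 [205.6 221. ] [0.4902 0.232  0.04  ] [0.49  0.232 0.04 ]
s1 [266.2 147.6] [0.7231 0.0415 0.04  ] [0.724 0.042 0.0
[... 335 characters left out ...]
.6 217.6] [ 0.4974 -0.3026  0.04  ] [ 0.501 -0.308  0.003]
t4 [333.  215.6] [ 0.5046 -0.167   0.04  ] [ 0.507 -0.169  0.019]
tapem [156.6 207.6] [0.5345 0.3891 0.033 ] [0.534 0.387 0.04 ]
mask [412.6 201.2] [ 0.5501 -0.4192  0.025 ] [ 0.554 -0.426 -0.005]
tin [414.6 153.6] [ 0.6914 -0.4185  0.077 ] [ 0.693 -0.42   0.071]
lens 0.1515 0.0897 0.048 0.0769 0.0792
w [0.5969 0.1736 0.04  ] 4.72 [np.float64(0.1341), np.float64(0.2069), np.float64(0.134), np.float64(0.2051)]
s [ 0.6252 -0.0344  0.04  ] 5.04 [np.float64(0.1338), np.float64(0.2072), np.float64(0.1307), np.float64(0.2069)]
t [ 0.6033 -0.2408  0.04  ] -3.34 [np.float64(0.1369), np.float64(0.2047), np.float64(0.1357), np.float64(0.2052)]
```

```bash
cat > plan.py <<'E'
import sys,numpy as np
from workcell import env
from scipy.spatial.transform import Rotation as Ro
s=env.get_state();q=s["orientation"];R=Ro.from_quat([q[1],q[2],q[3],q[0]]).as_matrix()
p=np.array(s["tcp_pos"]);yang=np.degrees(np.arctan2(R[1,1],R[0,1]))
print("t",round(s["clock"],2),"tcp",p.round(4),"toolx",R[:,0].round(3),"jawdeg",yang.round(1),"j",np.round(s["joint_pos"],2),"gap",round(s["finger_gap"],4),"F",np.round(s["wrist_force"],1))
if len(sys.argv)>4:
    t=np.array(list(map(float,sys.argv[1:4])));a=float(sys.argv[4])
    off=R.T@(t-p)*100
    # yaw +: about tool x (down) -> world angle decreases
    for k in (0,180):
        dy=(a+k-yang+180)%360-180
        print("jaw",a+k,"offset cm",off.round(2),"yaw",round(-dy,1))
E
python3 plan.py 0.425 0.305 0.15 -13
```

```text
t 0.1 tcp [0.2103 0.5347 0.2305] toolx [-0.001 -0.001 -1.   ] jawdeg 68.5 j [ 1.06  0.31  0.05  1.3  -0.    1.43] gap 0.0852 F [-0.5  0.2  0.2]
jaw -13.0 offset cm [  8.07 -13.5   28.39] yaw 81.5
jaw 167.0 offset cm [  8.07 -13.5   28.39] yaw -98.5
```

>>> servo_tool(increments=[{"offset":[8,-13.5,28.4],"yaw":-98.5},{"offset":[8,-13.5,28.4],"yaw":-98.5},{"offset":[8,-13.5,28.4],"yaw":-98.5},{"offset":[8,-13.5,28.4],"yaw":-98.5},{"offset":[8,-13.5,28.4],"yaw":-98.5},{"offset":[8,-13.5,28.4],"yaw":-98.5},{"offset":[8,-13.5,28.4],"yaw":-98.5},{"offset":[8,-13.5,28.4],"yaw":-98.5}], claw=1, force=50)

```text
clock: 0.9
tcp_pos: [0.4275, 0.3017, 0.1495]
orientation: [0.659, -0.255, 0.66, 0.254]
wrist_force: [-0.9, 0.8, 0.7]
finger_gap: 0.0855
```

```bash
python3 plan.py 0.425 0.305 0.15 167
```

```text
t 0.9 tcp [0.4275 0.3017 0.1495] toolx [-0.001 -0.002 -1.   ] jawdeg 132.2 j [ 0.46  0.26 -0.24  1.08 -0.   -0.27] gap 0.0855 F [-0.9  0.8  0.7]
jaw 167.0 offset cm [-0.06  0.41  0.03] yaw -34.8
jaw 347.0 offset cm [-0.06  0.41  0.03] yaw 145.2
```

>>> servo_tool(increments=[{"offset":[0,0.4,0],"yaw":-34.8},{"offset":[0,0.4,0],"yaw":-34.8},{"offset":[0,0.4,0],"yaw":-34.8},{"offset":[0,0.4,0],"yaw":-34.8},{"offset":[0,0.4,0],"yaw":-34.8},{"offset":[0,0.4,0],"yaw":-34.8},{"offset":[0,0.4,0],"yaw":-34.8},{"offset":[0,0.4,0],"yaw":-34.8}], claw=0.5)

```text
clock: 1.7
tcp_pos: [0.4226, 0.3085, 0.1512]
orientation: [0.554, -0.44, 0.554, 0.44]
wrist_force: [-0.2, -1.2, -0.4]
finger_gap: 0.0425
```

```bash
cat > wv.py <<'E'
import sys,json,cv2,numpy as np
from workcell import env
m=env.camera_model("wrist");p,d=env.read_camera("wrist")
n=sys.argv[1];m={k:(np.array(v).tolist()) for k,v in m.items()}
json.dump(m,open(n+".json","w"));np.save(n+".npy",d)
cv2.imwrite(f"pics/{n}.png",cv2.resize(p[:,:,::-1],(784,588),interpolation=cv2.INTER_CUBIC))
E
python3 wv.py w1; python3 plan.py
```

```text
t 1.75 tcp [0.4227 0.3085 0.1513] toolx [-0.  0. -1.] jawdeg 166.9 j [ 0.48  0.25 -0.24  1.08  0.   -0.86] gap 0.0425 F [ 0.3  0.6 -0.6]
```

View pics/w1.png

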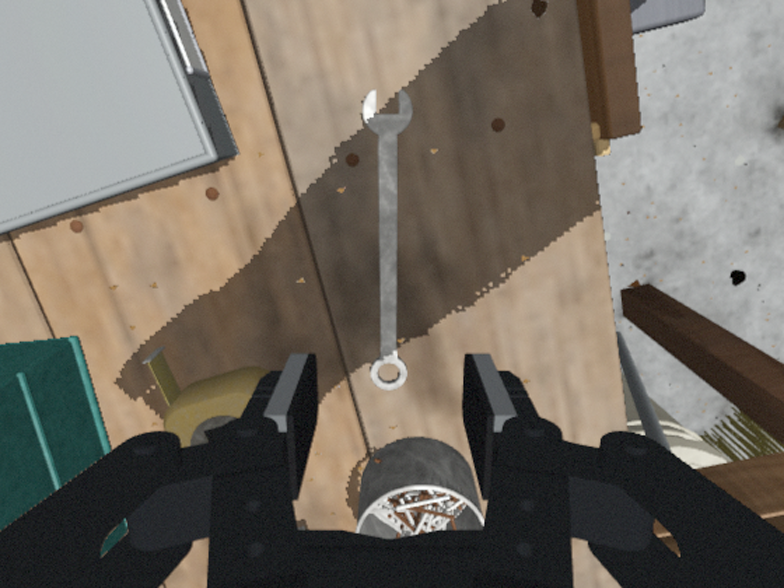

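Run:
```python
import json;from h import *
m=json.load(open("w1.json"));D=np.load("w1.npy")
for n,U,V in [("open tip",388,89),("openmid",388,110),("sh1",388,150),("sh2",388,340),("ringc",388,372),("ringtip",388,389)]:
    u,v=(U+.5)/1.4-.5,(V+.5)/1.4-.5;print(n,onz(m,u,v,.004).round(4),ondepth(m,D,u,v).round(4))
```

```text
open tip [0.4025 0.2199 0.004 ] [0.4024 0.2197 0.001 ]
openmid [0.4048 0.2299 0.004 ] [4.048e-01 2.298e-01 1.000e-04]
sh1 [0.4094 0.2496 0.004 ] [0.4094 0.2496 0.004 ]
sh2 [0.4344 0.3557 0.004 ] [0.4342 0.355  0.0056]
ringc [0.4391 0.3759 0.004 ] [0.4395 0.3774 0.0007]
ringtip [0.4417 0.3869 0.004 ] [0.4416 0.3864 0.0049]
```

```bash
python3 plan.py .4221 .3034 .003 166.8
```

```text
t 1.75 tcp [0.4227 0.3085 0.1513] toolx [-0.  0. -1.] jawdeg 166.9 j [ 0.48  0.25 -0.24  1.08  0.   -0.86] gap 0.0425 F [ 0.3  0.6 -0.6]
jaw 166.8 offset cm [14.83 -0.06 -0.51] yaw 0.1
jaw 346.8 offset cm [14.83 -0.06 -0.51] yaw -179.9
```

>>> servo_tool(increments=[{"offset":[5,0,-0.5],"yaw":0},{"offset":[9,0,-0.5],"yaw":0},{"offset":[12,0,-0.5],"yaw":0},{"offset":[13,0,-0.5],"yaw":0},{"offset":[13.6,0,-0.5],"yaw":0},{"offset":[14.1,0,-0.5],"yaw":0},{"offset":[14.1,0,-0.5],"yaw":0},{"offset":[14.1,0,-0.5],"yaw":0}], claw=0.4)

```text
clock: 2.55
tcp_pos: [0.4226, 0.3042, 0.0115]
orientation: [0.554, -0.44, 0.553, 0.44]
wrist_force: [0.2, 0.5, -0.2]
finger_gap: 0.0342
```

```bash
python3 plan.py .4221 .3034 .003 166.8
```

```text
t 2.55 tcp [0.4226 0.3042 0.0115] toolx [ 0.002  0.001 -1.   ] jawdeg 166.9 j [ 0.47  0.38 -0.44  0.75  0.   -0.87] gap 0.0342 F [ 0.2  0.5 -0.2]
jaw 166.8 offset cm [ 0.85  0.03 -0.09] yaw 0.1
jaw 346.8 offset cm [ 0.85  0.03 -0.09] yaw -179.9
```

>>> servo_tool(increments=[{"offset":[0.4,0,-0.1],"yaw":0},{"offset":[0.8,0,-0.1],"yaw":0},{"offset":[0.8,0,-0.1],"yaw":0},{"offset":[0.8,0,-0.1],"yaw":0},{"offset":[0.8,0,-0.1],"yaw":0},{"offset":[0.8,0,-0.1],"yaw":0},{"offset":[0.8,0,-0.1],"yaw":0},{"offset":[0.8,0,-0.1],"yaw":0}], claw=0)

```text
clock: 3.35
tcp_pos: [0.4219, 0.3034, 0.0044]
orientation: [0.554, -0.44, 0.552, 0.44]
wrist_force: [-4.3, -0.5, 15.5]
finger_gap: 0.0079
```

>>> servo_tool(increments=[{"offset":[0,0,0],"yaw":0},{"offset":[0,0,0],"yaw":0},{"offset":[-0.5,0,0],"yaw":0},{"offset":[-1,0,0],"yaw":0},{"offset":[-2,0,0],"yaw":0},{"offset":[-3,0,0],"yaw":0},{"offset":[-4,0,0],"yaw":0},{"offset":[-4,0,0],"yaw":0}])

```text
clock: 4.15
tcp_pos: [0.4226, 0.3033, 0.0441]
orientation: [0.555, -0.44, 0.552, 0.44]
wrist_force: [0.0, -0.1, -1.1]
finger_gap: 0.008
```

```bash
python3 wv.py w2; python3 plan.py
```

```text
t 4.2 tcp [0.4222 0.3031 0.0434] toolx [ 0.002  0.001 -1.   ] jawdeg 166.9 j [ 0.47  0.34 -0.4   0.82  0.   -0.87] gap 0.008 F [ 1.  -0.1 -1.4]
```

View pics/w2.png

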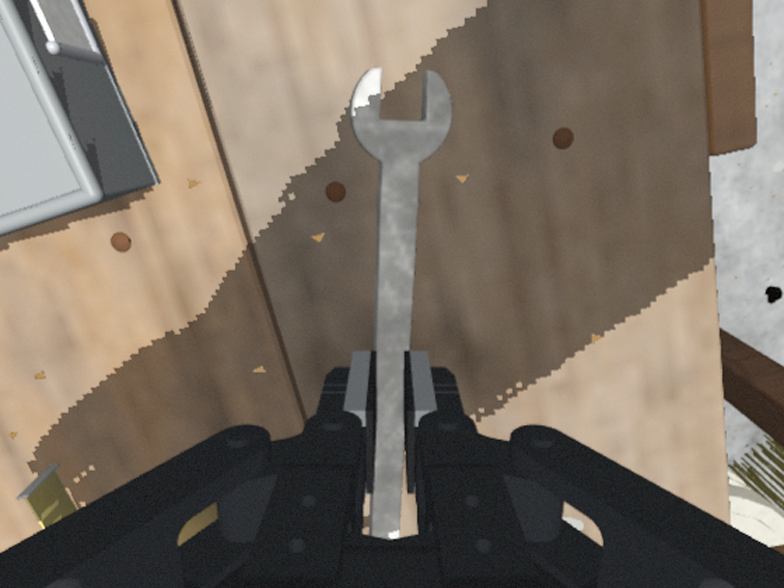

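```bash
python3 - <<'E'
import json;from h import *
m=json.load(open("w2.json"));D=np.load("w2.npy")
for n,U,V in [("openmid",401,140),("sh1",399,180),("sh2",396,260),("sh3",391,370),("sh3",390,410)]:
    u,v=(U+.5)/1.4-.5,(V+.5)/1.4-.5;print(n,onz(m,u,v,.045).round(4),ondepth(m,D,u,v).round(4))
u=np.array([352,451]);a,b=[onz(m,(x+.5)/1.4-.5,(110.5)/1.4-.5,.044) for x in u];print(np.linalg.norm(a-b))
E
python3 plan.py .6237 -.0195 .11 95
```

```text
openmid [0.4039 0.2374 0.045 ] [0.4039 0.2373 0.048 ]
sh1 [0.4066 0.2472 0.045 ] [0.4066 0.2471 0.0468]
sh2 [0.4123 0.2683 0.045 ] [0.4122 0.2678 0.047 ]
sh3 [0.4211 0.3004 0.045 ] [0.421  0.2998 0.0463]
sh3 [0.4244 0.3132 0.045 ] [0.4242 0.3125 0.0463]
0.025450216396473886
t 4.2 tcp [0.4222 0.3031 0.0434] toolx [ 0.002  0.001 -1.   ] jawdeg 166.9 j [ 0.47  0.34 -0.4   0.82  0.   -0.87] gap 0.008 F [ 1.  -0.1 -1.4]
jaw 95.0 offset cm [ -6.66 -26.93 -26.86] yaw 71.9
jaw 275.0 offset cm [ -6.66 -26.93 -26.86] yaw -108.1
```

>>> servo_tool(increments=[{"offset":[-5,0,0],"yaw":8},{"offset":[-6.6,-3,-3],"yaw":16},{"offset":[-6.6,-6,-6],"yaw":24},{"offset":[-6.6,-9.5,-9.5],"yaw":32},{"offset":[-6.6,-13,-13],"yaw":40},{"offset":[-6.6,-16.5,-16.5],"yaw":48},{"offset":[-6.6,-20,-20],"yaw":56},{"offset":[-6.6,-23.5,-23.5],"yaw":64}])

```text
clock: 5.0
tcp_pos: [0.5977, 0.0188, 0.1078]
orientation: [0.703, -0.078, 0.703, 0.078]
wrist_force: [1.0, -0.3, -0.8]
finger_gap: 0.0081
```

```bash
python3 plan.py .6239 -.0195 .11 97
```

```text
t 5.0 tcp [0.5977 0.0188 0.1078] toolx [-0.001  0.    -1.   ] jawdeg 102.6 j [-0.1   0.42 -0.11  1.04  0.   -0.32] gap 0.0081 F [ 1.  -0.3 -0.8]
jaw 97.0 offset cm [-0.22 -4.31  1.72] yaw 5.6
jaw 277.0 offset cm [-0.22 -4.31  1.72] yaw -174.4
```

>>> servo_tool(increments=[{"offset":[0,-3,1.2],"yaw":5.6},{"offset":[0,-4.3,1.7],"yaw":5.6},{"offset":[0,-4.3,1.7],"yaw":5.6},{"offset":[0,-4.3,1.7],"yaw":5.6},{"offset":[0,-4.3,1.7],"yaw":5.6},{"offset":[0,-4.3,1.7],"yaw":5.6},{"offset":[0,-4.3,1.7],"yaw":5.6},{"offset":[0,-4.3,1.7],"yaw":5.6}])

```text
clock: 5.8
tcp_pos: [0.6232, -0.0167, 0.1085]
orientation: [0.706, -0.046, 0.706, 0.046]
wrist_force: [-0.5, 1.1, -1.5]
finger_gap: 0.0079
```

```bash
python3 wv.py w3; python3 plan.py .6239 -.0195 .015 97
```

```text
t 5.85 tcp [ 0.6233 -0.0168  0.1085] toolx [ 0.  0. -1.] jawdeg 97.4 j [-0.16  0.46 -0.04  1.07  0.   -0.28] gap 0.008 F [-0.4  0.2 -0.6]
jaw 97.0 offset cm [ 9.35 -0.27  0.02] yaw 0.4
jaw 277.0 offset cm [ 9.35 -0.27  0.02] yaw -179.6
```

View pics/w3.png

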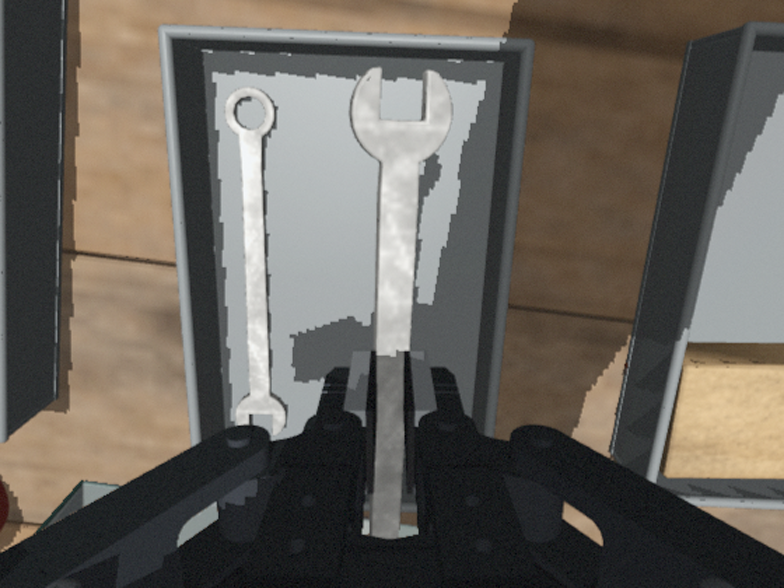

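Run:
```python
import json;from h import *
m=json.load(open("w3.json"));D=np.load("w3.npy")
def q(n,U,V,z):
    u,v=(U+.5)/1.4-.5,(V+.5)/1.4-.5;p=onz(m,u,v,z);print(n,p.round(4),ondepth(m,D,u,v).round(4));return p
a=q("tipL",375,68,.111);a=q("tipR",431,70,.111);q("mid",401,130,.111);q("sh",391,370,.111)
c1=q("c1",163,28,.04);c2=q("c2",531,42,.04);q("rightedge",186,330,.04);q("leftedge",505,330,.04)
q("floornear",350,76,.003)
```

```text
tipL [ 0.5382 -0.0311  0.111 ] [ 0.5278 -0.0353  0.0038]
tipR [ 0.5369 -0.0173  0.111 ] [ 0.5255 -0.011   0.0042]
mid [ 0.552  -0.0227  0.111 ] [ 0.552  -0.0228  0.1138]
sh [ 0.6188 -0.0166  0.111 ] [ 0.6192 -0.0166  0.1102]
c1 [ 0.5277 -0.1123  0.04  ] [ 0.528  -0.1114  0.0422]
c2 [0.5151 0.0219 0.04  ] [0.5155 0.0213 0.0427]
rightedge [ 0.6454 -0.1015  0.04  ] [ 0.6443 -0.1007  0.0424]
leftedge [0.6278 0.0339 0.04  ] [0.6419 0.045  0.0008]
floornear [ 0.5324 -0.0458  0.003 ] [ 0.5323 -0.0459  0.0027]
```

>>> servo_tool(increments=[{"offset":[3,-0.2,0],"yaw":0},{"offset":[6,-0.2,0],"yaw":0},{"offset":[8,-0.2,0],"yaw":0},{"offset":[9,-0.2,0],"yaw":0},{"offset":[9.6,-0.2,0],"yaw":0},{"offset":[9.8,-0.2,0],"yaw":0},{"offset":[9.8,-0.2,0],"yaw":0},{"offset":[9.8,-0.2,0],"yaw":0}])

```text
clock: 6.65
tcp_pos: [0.6245, -0.0195, 0.0113]
orientation: [0.706, -0.045, 0.705, 0.045]
wrist_force: [0.4, -0.4, 0.9]
finger_gap: -0.0005
```

>>> servo_tool(increments=[{"offset":[-3,0,0],"yaw":0},{"offset":[-6,0,0],"yaw":0},{"offset":[-9,0,0],"yaw":0},{"offset":[-11,0,0],"yaw":0},{"offset":[-11,0,0],"yaw":0},{"offset":[-11,0,0],"yaw":0},{"offset":[-11,0,0],"yaw":0},{"offset":[-11,0,0],"yaw":0}], claw=0.4)

```text
clock: 7.45
tcp_pos: [0.6227, -0.0193, 0.1188]
orientation: [0.705, -0.045, 0.707, 0.046]
wrist_force: [-0.1, 0.3, -0.1]
finger_gap: 0.0344
```

```bash
python3 wv.py w4; python3 plan.py .6239 -.0195 .015 97
```

```text
t 7.5 tcp [ 0.6228 -0.0193  0.1189] toolx [-0.002  0.001 -1.   ] jawdeg 97.4 j [-0.16  0.46 -0.02  1.1   0.   -0.29] gap 0.0342 F [-0.3  0.2  0.5]
jaw 97.0 offset cm [10.39 -0.04  0.13] yaw 0.4
jaw 277.0 offset cm [10.39 -0.04  0.13] yaw -179.6
```

View pics/w4.png

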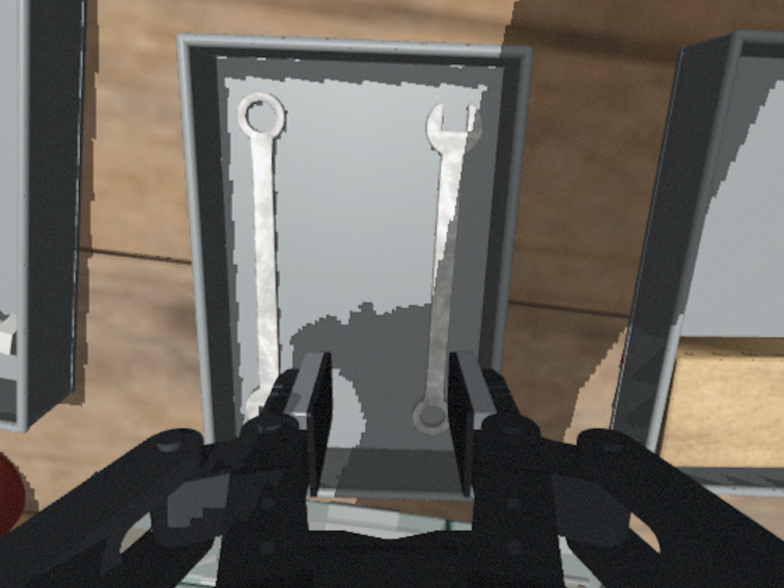

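```bash
python3 - <<'E'
import json;from h import *
m=json.load(open("w4.json"));D=np.load("w4.npy")
for n,U,V in [("open",455,135),("sh",440,350),("ring",432,400)]:
    u,v=(U+.5)/1.4-.5,(V+.5)/1.4-.5;print(n,onz(m,u,v,.006).round(4),ondepth(m,D,u,v).round(4))
E
python3 plan.py .4162 .119 .14 170.5
```

```text
open [0.5502 0.0024 0.006 ] [0.5503 0.002  0.0092]
sh [0.6583 0.0121 0.006 ] [0.657  0.0116 0.009 ]
ring [0.6876 0.0123 0.006 ] [0.686  0.0118 0.0091]
t 7.5 tcp [ 0.6228 -0.0193  0.1189] toolx [-0.002  0.001 -1.   ] jawdeg 97.4 j [-0.16  0.46 -0.02  1.1   0.   -0.29] gap 0.0342 F [-0.3  0.2  0.5]
jaw 170.5 offset cm [ -2.06  16.36 -18.73] yaw -73.1
jaw 350.5 offset cm [ -2.06  16.36 -18.73] yaw 106.9
```

>>> servo_tool(increments=[{"offset":[-2,2.3,-2.6],"yaw":-8.5},{"offset":[-2,5,-5.7],"yaw":-17},{"offset":[-2,7.5,-8.6],"yaw":-25.5},{"offset":[-2,10,-11.5],"yaw":-34},{"offset":[-2,12.5,-14.3],"yaw":-42.5},{"offset":[-2,15,-17],"yaw":-51},{"offset":[-2,16.4,-18.7],"yaw":-59.5},{"offset":[-2,16.4,-18.7],"yaw":-68}], claw=1, force=60)

```text
clock: 8.3
tcp_pos: [0.4136, 0.1205, 0.1395]
orientation: [0.557, -0.434, 0.559, 0.435]
wrist_force: [0.3, -0.9, 0.1]
finger_gap: 0.085
```

```bash
python3 wv.py w5; python3 plan.py .4162 .119 .012 170.5
```

```text
t 8.35 tcp [0.4153 0.1201 0.1398] toolx [-0.001 -0.    -1.   ] jawdeg 166.1 j [ 0.1   0.09 -0.46  1.02  0.   -1.23] gap 0.0856 F [0.4 0.4 0.5]
jaw 170.5 offset cm [12.78 -0.13 -0.08] yaw -4.4
jaw 350.5 offset cm [12.78 -0.13 -0.08] yaw 175.6
```

View pics/w5.png

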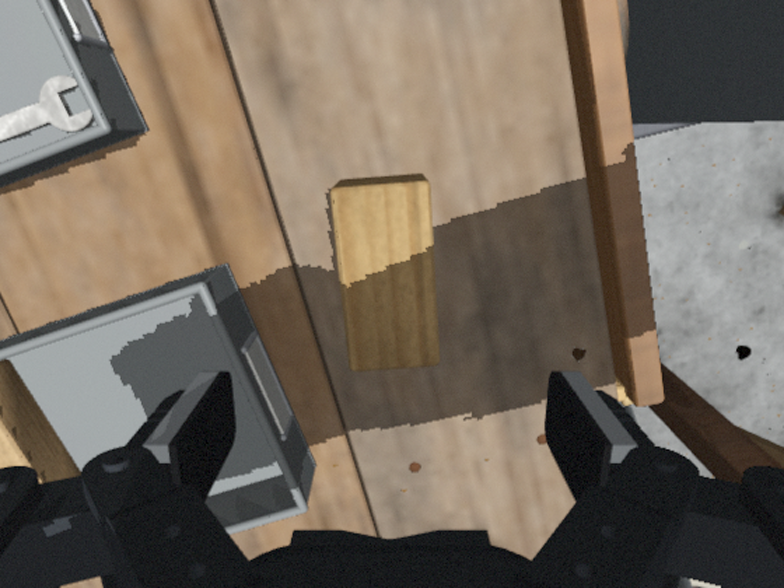

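Run:
```python
import json;from h import *
m=json.load(open("w5.json"));D=np.load("w5.npy");P=[]
for n,U,V in [("1",333,190),("2",428,182),("3",439,364),("4",351,370)]:
    u,v=(U+.5)/1.4-.5,(V+.5)/1.4-.5;P.append(onz(m,u,v,.045));print(n,P[-1].round(4))
u,v=390/1.4,280/1.4;print(ondepth(m,D,u,v))
P=np.array(P);print(P.mean(0));d=P[2]+P[3]-P[0]-P[1];print(np.degrees(np.arctan2(d[1],d[0])),np.linalg.norm(P[0]-P[1]),np.linalg.norm(P[1]-P[2]),np.linalg.norm(P[2]-P[3]))
```

```text
1 [0.4264 0.0708 0.045 ]
2 [0.3846 0.0777 0.045 ]
3 [0.3991 0.1649 0.045 ]
4 [0.4418 0.1573 0.045 ]
[0.41194816 0.11779417 0.04409673]
[0.4129671  0.11768148 0.045     ]
80.18114150648594 0.04237651498229798 0.08833760811795903 0.043320571434520144
```

```bash
python3 plan.py .413 .1177 .012 170.2
```

```text
t 8.35 tcp [0.4153 0.1201 0.1398] toolx [-0.001 -0.    -1.   ] jawdeg 166.1 j [ 0.1   0.09 -0.46  1.02  0.   -1.23] gap 0.0856 F [0.4 0.4 0.5]
jaw 170.2 offset cm [12.78  0.15 -0.28] yaw -4.1
jaw 350.2 offset cm [12.78  0.15 -0.28] yaw 175.9
```

>>> servo_tool(increments=[{"offset":[2,0.2,-0.3],"yaw":-4},{"offset":[6,0.2,-0.3],"yaw":-4},{"offset":[9,0.2,-0.3],"yaw":-4},{"offset":[11,0.2,-0.3],"yaw":-4},{"offset":[12.5,0.2,-0.3],"yaw":-4},{"offset":[12.8,0.2,-0.3],"yaw":-4},{"offset":[12.8,0.2,-0.3],"yaw":-4},{"offset":[12.8,0.2,-0.3],"yaw":-4}])

```text
clock: 9.15
tcp_pos: [0.4153, 0.1169, 0.0128]
orientation: [0.545, -0.451, 0.544, 0.451]
wrist_force: [-0.1, 0.2, 1.2]
finger_gap: 0.0855
```

>>> servo_tool(increments=[{"offset":[0,0,0],"yaw":0},{"offset":[0,0,0],"yaw":0},{"offset":[0,0,0],"yaw":0},{"offset":[0,0,0],"yaw":0},{"offset":[0,0,0],"yaw":0},{"offset":[0,0,0],"yaw":0},{"offset":[-2,0,0],"yaw":0},{"offset":[-4,0,0],"yaw":0}], claw=0)

```text
clock: 9.95
tcp_pos: [0.4135, 0.1168, 0.0523]
orientation: [0.544, -0.451, 0.545, 0.452]
wrist_force: [1.0, -0.8, -0.9]
finger_gap: 0.0445
```

```bash
python3 plan.py .557 .1703 .12 184.7
```

```text
t 9.95 tcp [0.4135 0.1168 0.0523] toolx [-0.002 -0.    -1.   ] jawdeg 169.3 j [ 0.09  0.18 -0.6   0.79  0.   -1.3 ] gap 0.0445 F [ 1.  -0.8 -0.9]
jaw 184.7 offset cm [ -6.81 -13.1    7.91] yaw -15.4
jaw 364.7 offset cm [ -6.81 -13.1    7.91] yaw 164.6
```

>>> servo_tool(increments=[{"offset":[-4,0,0],"yaw":0},{"offset":[-6.8,-1,0.6],"yaw":-3},{"offset":[-6.8,-4,2.4],"yaw":-7},{"offset":[-6.8,-7,4.2],"yaw":-11},{"offset":[-6.8,-10,6],"yaw":-15.4},{"offset":[-6.8,-12.5,7.5],"yaw":-15.4},{"offset":[-6.8,-13.1,7.9],"yaw":-15.4},{"offset":[-6.8,-13.1,7.9],"yaw":-15.4}])

```text
clock: 10.75
tcp_pos: [0.5581, 0.1705, 0.1196]
orientation: [0.479, -0.52, 0.479, 0.521]
wrist_force: [-1.2, -0.4, -0.9]
finger_gap: 0.0451
```

```bash
python3 wv.py w6; python3 plan.py .557 .1703 .018 184.7
```

```text
t 10.8 tcp [0.5569 0.1702 0.1196] toolx [-0.002 -0.    -1.   ] jawdeg -175.2 j [ 0.16  0.38 -0.13  1.06 -0.   -1.49] gap 0.0443 F [ 0.2 -0.5 -0.1]
jaw 184.7 offset cm [ 1.016e+01 -3.000e-02  1.000e-02] yaw 0.1
jaw 364.7 offset cm [ 1.016e+01 -3.000e-02  1.000e-02] yaw -179.9
```

View pics/w6.png

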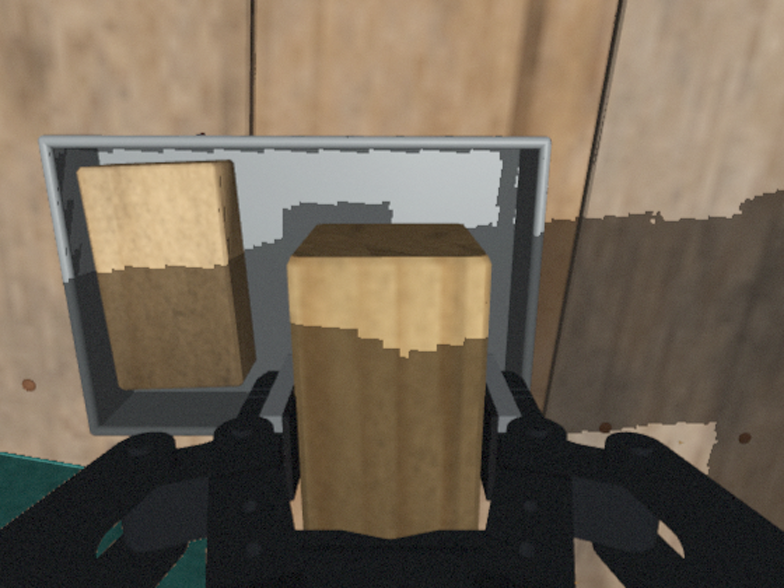

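>>> servo_tool(increments=[{"offset":[2,0,0],"yaw":0},{"offset":[4,0,0],"yaw":0},{"offset":[6,0,0],"yaw":0},{"offset":[8,0,0],"yaw":0},{"offset":[9.3,0,0],"yaw":0},{"offset":[10,0,0],"yaw":0},{"offset":[10.1,0,0],"yaw":0},{"offset":[10.1,0,0],"yaw":0}])

```text
clock: 11.6
tcp_pos: [0.5581, 0.1703, 0.0199]
orientation: [-0.479, 0.52, -0.479, -0.52]
wrist_force: [0.5, 0.7, -0.4]
finger_gap: 0.0446
```

>>> servo_tool(increments=[{"offset":[0,0,0],"yaw":0},{"offset":[0,0,0],"yaw":0},{"offset":[0,0,0],"yaw":0},{"offset":[0,0,0],"yaw":0},{"offset":[-2,0,0],"yaw":0},{"offset":[-5,0,0],"yaw":0},{"offset":[-9,0,0],"yaw":0},{"offset":[-12,0,0],"yaw":0}], claw=0.7)

```text
clock: 12.4
tcp_pos: [0.5583, 0.1704, 0.1415]
orientation: [-0.479, 0.521, -0.478, -0.52]
wrist_force: [1.0, -0.1, 0.2]
finger_gap: 0.0599
```

```bash
python3 wv.py w7; python3 plan.py .4355 -.0935 .13 62.5
```

```text
t 12.45 tcp [0.561  0.1709 0.1468] toolx [ 0.009  0.002 -1.   ] jawdeg -175.2 j [ 0.16  0.36 -0.09  1.11  0.   -1.5 ] gap 0.0597 F [ 0.9 -0.   1.9]
jaw 62.5 offset cm [  1.52  14.71 -25.31] yaw 122.3
jaw 242.5 offset cm [  1.52  14.71 -25.31] yaw -57.7
```

View pics/w7.png

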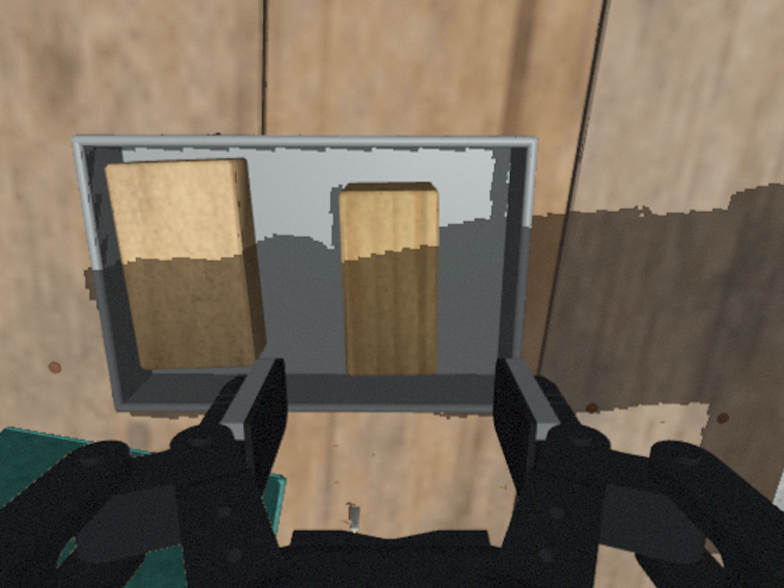

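```bash
python3 plan.py .436 -.094 .14 152.4
```

```text
t 12.45 tcp [0.561  0.1709 0.1468] toolx [ 0.009  0.002 -1.   ] jawdeg -175.2 j [ 0.16  0.36 -0.09  1.11  0.   -1.5 ] gap 0.0597 F [ 0.9 -0.   1.9]
jaw 152.4 offset cm [  0.52  14.66 -25.36] yaw 32.4
jaw 332.4 offset cm [  0.52  14.66 -25.36] yaw -147.6
```

>>> servo_tool(increments=[{"offset":[0,2.4,-4.2],"yaw":4},{"offset":[0,4.8,-8.3],"yaw":8},{"offset":[0,7.2,-12.5],"yaw":14},{"offset":[0,9.6,-16.7],"yaw":20},{"offset":[0.5,12,-21],"yaw":26},{"offset":[0.5,14.2,-24.5],"yaw":32.4},{"offset":[0.5,14.7,-25.4],"yaw":32.4},{"offset":[0.5,14.7,-25.4],"yaw":32.4}], claw=0.5, force=90)

```text
clock: 13.25
tcp_pos: [0.432, -0.0962, 0.1344]
orientation: [0.606, -0.365, 0.605, 0.365]
wrist_force: [-0.1, -0.1, 0.4]
finger_gap: 0.043
```

```bash
python3 wv.py w8; python3 plan.py
```

```text
t 13.3 tcp [ 0.4326 -0.0952  0.1344] toolx [ 0.001  0.    -1.   ] jawdeg 152.3 j [-0.4   0.12 -0.45  1.    0.   -1.49] gap 0.0428 F [0.3 0.3 0.5]
```

View pics/w8.png

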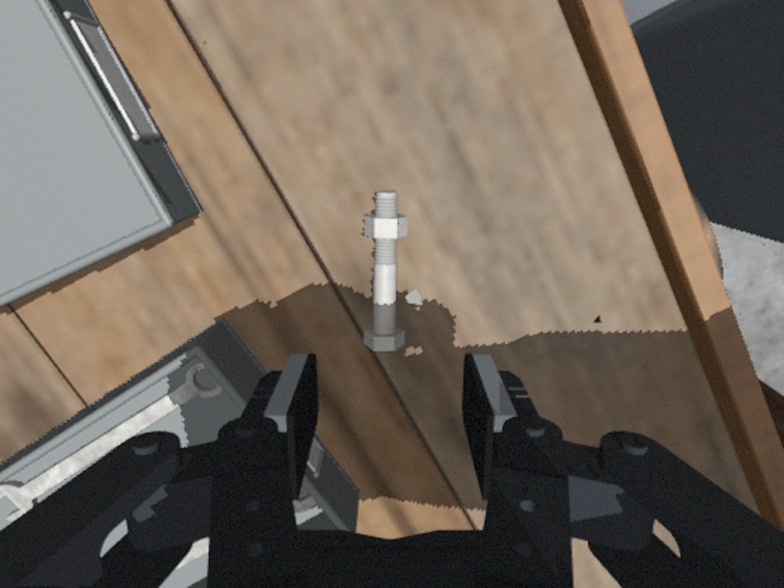

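```bash
cat > bolt.py <<'E'
import sys,json;from h import *
n=sys.argv[1];a=list(map(float,sys.argv[2:6]));m=json.load(open(n+".json"))
f=lambda U,V,z:onz(m,(U+.5)/1.4-.5,(V+.5)/1.4-.5,z)
t=f(a[0],a[1],.010);h=f(a[2],a[3],.012)
d=(h-t)[:2];L=np.linalg.norm(d);print("tip",t.round(4),"head",h.round(4),"len",L.round(4))
c=t[:2]+d*46/82;print("centre",c.round(4),"ang",np.degrees(np.arctan2(d[1],d[0])).round(1),"jaw",np.degrees(np.arctan2(d[1],d[0])).round(1)+90)
E
python3 bolt.py w8 385 191 384 349
```

```text
tip [ 0.4146 -0.1337  0.01  ] head [ 0.4548 -0.059   0.012 ] len 0.0849
centre [ 0.4372 -0.0918] ang 61.7 jaw 151.7
```

```bash
python3 plan.py .437 -.092 .005 152
```

```text
t 13.3 tcp [ 0.4326 -0.0952  0.1344] toolx [ 0.001  0.    -1.   ] jawdeg 152.3 j [-0.4   0.12 -0.45  1.    0.   -1.49] gap 0.0428 F [0.3 0.3 0.5]
jaw 152.0 offset cm [12.95 -0.23  0.48] yaw 0.3
jaw 332.0 offset cm [12.95 -0.23  0.48] yaw -179.7
```

>>> servo_tool(increments=[{"offset":[3,-0.2,0.5],"yaw":0},{"offset":[6,-0.2,0.5],"yaw":0},{"offset":[9,-0.2,0.5],"yaw":0},{"offset":[10.5,-0.2,0.5],"yaw":0},{"offset":[11,-0.2,0.5],"yaw":0},{"offset":[11.5,-0.2,0.5],"yaw":0},{"offset":[11.5,-0.2,0.5],"yaw":0},{"offset":[11.5,-0.2,0.5],"yaw":0}])

```text
clock: 14.1
tcp_pos: [0.4374, -0.0914, 0.02]
orientation: [0.605, -0.367, 0.604, 0.366]
wrist_force: [-0.4, 0.4, 1.0]
finger_gap: 0.0431
```

```bash
python3 plan.py .437 -.092 .005 152
```

```text
t 14.1 tcp [ 0.4374 -0.0914  0.02  ] toolx [ 0.001 -0.    -1.   ] jawdeg 152.4 j [-0.39  0.25 -0.61  0.71  0.   -1.48] gap 0.0431 F [-0.4  0.4  1. ]
jaw 152.0 offset cm [ 1.5   0.01 -0.07] yaw 0.4
jaw 332.0 offset cm [ 1.5   0.01 -0.07] yaw -179.6
```

>>> servo_tool(increments=[{"offset":[0.7,0,0],"yaw":0},{"offset":[1.3,0,0],"yaw":0},{"offset":[1.5,0,0],"yaw":0},{"offset":[1.5,0,0],"yaw":0},{"offset":[1.5,0,0],"yaw":0},{"offset":[1.5,0,0],"yaw":0},{"offset":[1.5,0,0],"yaw":0},{"offset":[1.5,0,0],"yaw":0}], claw=0.4)

```text
clock: 14.9
tcp_pos: [0.4367, -0.0915, 0.0044]
orientation: [0.605, -0.366, 0.605, 0.366]
wrist_force: [0.5, 0.3, 0.2]
finger_gap: 0.0342
```

>>> servo_tool(increments=[{"offset":[0,0,0],"yaw":0},{"offset":[0,0,0],"yaw":0},{"offset":[0,0,0],"yaw":0},{"offset":[0,0,0],"yaw":0},{"offset":[0,0,0],"yaw":0},{"offset":[0,0,0],"yaw":0},{"offset":[-0.5,0,0],"yaw":0},{"offset":[-1.5,0,0],"yaw":0}], claw=0)

```text
clock: 15.7
tcp_pos: [0.4354, -0.091, 0.0188]
orientation: [0.604, -0.365, 0.606, 0.367]
wrist_force: [0.1, -0.4, -1.2]
finger_gap: 0.0078
```

```bash
python3 plan.py .5434 -.2373 .10 176.7
```

```text
t 15.7 tcp [ 0.4354 -0.091   0.0188] toolx [-0.002  0.001 -1.   ] jawdeg 152.4 j [-0.39  0.25 -0.61  0.71  0.   -1.48] gap 0.0078 F [ 0.1 -0.4 -1.2]
jaw 176.7 offset cm [ -8.16 -16.34  -7.95] yaw -24.3
jaw 356.7 offset cm [ -8.16 -16.34  -7.95] yaw 155.7
```

>>> servo_tool(increments=[{"offset":[-2,0,0],"yaw":0},{"offset":[-4,0,0],"yaw":0},{"offset":[-6,0,0],"yaw":0},{"offset":[-8,0,0],"yaw":0},{"offset":[-8.2,0,0],"yaw":0},{"offset":[-8.2,0,0],"yaw":0},{"offset":[-8.2,-1,-0.5],"yaw":-2},{"offset":[-8.2,-2,-1],"yaw":-5}])

```text
clock: 16.5
tcp_pos: [0.4487, -0.1092, 0.1]
orientation: [0.588, -0.392, 0.588, 0.393]
wrist_force: [-0.6, -1.0, -0.8]
finger_gap: 0.0079
```

```bash
python3 wv.py w9; python3 plan.py .5434 -.2373 .10 176.7
```

```text
t 16.55 tcp [ 0.4503 -0.1108  0.1002] toolx [-0. -0. -1.] jawdeg 157.6 j [-0.41  0.19 -0.46  0.93 -0.   -1.59] gap 0.0082 F [ 1.1 -1.4 -1.2]
jaw 176.7 offset cm [  0.02 -13.44  -8.13] yaw -19.1
jaw 356.7 offset cm [  0.02 -13.44  -8.13] yaw 160.9
```

View pics/w9.png

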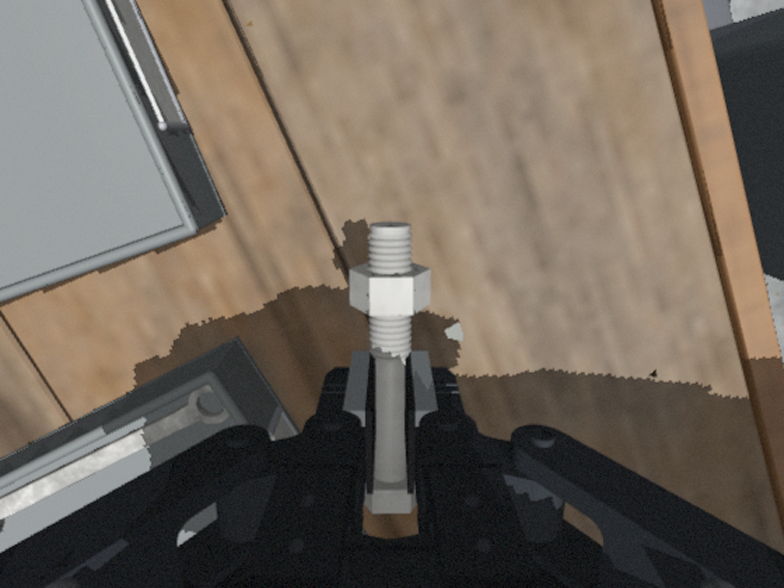

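>>> servo_tool(increments=[{"offset":[0,-3.4,-2],"yaw":-4},{"offset":[0,-7,-4.2],"yaw":-8},{"offset":[0,-10.5,-6.3],"yaw":-12},{"offset":[0,-12.5,-7.6],"yaw":-16},{"offset":[0,-13.4,-8.1],"yaw":-19},{"offset":[0,-13.4,-8.1],"yaw":-19},{"offset":[0,-13.4,-8.1],"yaw":-19},{"offset":[0,-13.4,-8.1],"yaw":-19}])

```text
clock: 17.35
tcp_pos: [0.541, -0.2347, 0.1006]
orientation: [0.516, -0.483, 0.516, 0.484]
wrist_force: [1.0, 0.2, -1.0]
finger_gap: 0.0083
```

```bash
python3 wv.py w10; python3 plan.py .5434 -.2373 .012 176.7
```

```text
t 17.4 tcp [ 0.5412 -0.2348  0.1009] toolx [-0.001  0.001 -1.   ] jawdeg 176.3 j [-0.55  0.41 -0.14  1.02  0.   -2.05] gap 0.0081 F [-0.3 -0.8 -0.8]
jaw 176.7 offset cm [ 8.89 -0.24 -0.24] yaw -0.4
jaw 356.7 offset cm [ 8.89 -0.24 -0.24] yaw 179.6
```

View pics/w10.png

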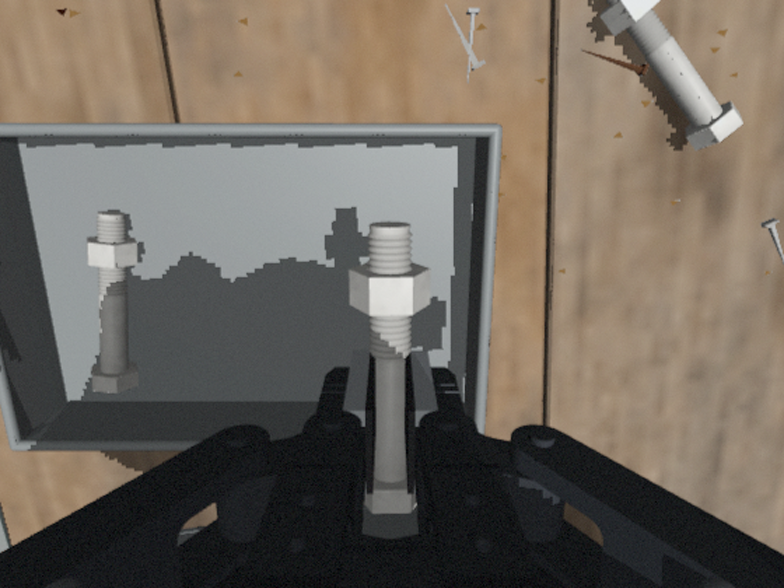

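>>> servo_tool(increments=[{"offset":[1.5,-0.5,-0.2],"yaw":0},{"offset":[3,-0.5,-0.2],"yaw":0},{"offset":[4.5,-0.5,-0.2],"yaw":0},{"offset":[6,-0.5,-0.2],"yaw":0},{"offset":[7.5,-0.5,-0.2],"yaw":0},{"offset":[8.5,-0.5,-0.2],"yaw":0},{"offset":[9,-0.5,-0.2],"yaw":0},{"offset":[9,-0.5,-0.2],"yaw":0}])

```text
clock: 18.2
tcp_pos: [0.5464, -0.2378, 0.0104]
orientation: [0.516, -0.483, 0.516, 0.484]
wrist_force: [-0.3, -0.4, -0.9]
finger_gap: 0.0082
```

>>> servo_tool(increments=[{"offset":[0,0,0],"yaw":0},{"offset":[0,0,0],"yaw":0},{"offset":[0,0,0],"yaw":0},{"offset":[-1,0,0],"yaw":0},{"offset":[-3,0,0],"yaw":0},{"offset":[-7,0,0],"yaw":0},{"offset":[-11,0,0],"yaw":0},{"offset":[-12,0,0],"yaw":0}], claw=0.3)

```text
clock: 19.0
tcp_pos: [0.5496, -0.2398, 0.1375]
orientation: [0.517, -0.487, 0.515, 0.481]
wrist_force: [0.7, -0.5, 1.0]
finger_gap: 0.0256
```

```bash
python3 wv.py w11; python3 plan.py .4225 -.325 .13 217
```

```text
t 19.05 tcp [ 0.5495 -0.2398  0.1371] toolx [ 0.008 -0.005 -1.   ] jawdeg 176.4 j [-0.55  0.39 -0.07  1.1   0.   -2.05] gap 0.0258 F [-0.2 -0.5  0.3]
jaw 217.0 offset cm [ 0.65 12.14 -9.31] yaw -40.6
jaw 397.0 offset cm [ 0.65 12.14 -9.31] yaw 139.4
```

View pics/w11.png

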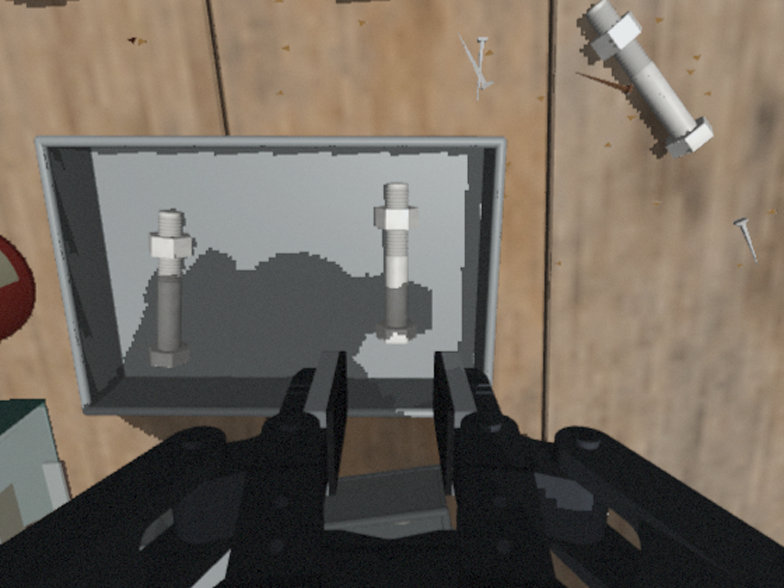

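>>> servo_tool(increments=[{"offset":[0.5,2,-1.5],"yaw":8.5},{"offset":[0.5,4,-3],"yaw":17},{"offset":[0.5,6,-4.6],"yaw":25.5},{"offset":[0.5,8,-6.1],"yaw":34},{"offset":[0.5,10,-7.7],"yaw":42.5},{"offset":[0.5,12.1,-9.3],"yaw":51},{"offset":[0.5,12.1,-9.3],"yaw":59.5},{"offset":[0.5,12.1,-9.3],"yaw":68}], claw=0.5)

```text
clock: 19.85
tcp_pos: [0.419, -0.3234, 0.1254]
orientation: [0.698, -0.109, 0.699, 0.11]
wrist_force: [-0.2, -0.0, -0.1]
finger_gap: 0.0424
```

```bash
python3 bolt.py w11 597 2 703 142; python3 plan.py .4225 -.325 .13 37
```

```text
tip [ 0.4467 -0.3612  0.01  ] head [ 0.3932 -0.2953  0.012 ] len 0.0849
centre [ 0.4167 -0.3242] ang 129.1 jaw 219.1
t 19.85 tcp [ 0.419  -0.3234  0.1254] toolx [-0.001  0.001 -1.   ] jawdeg 107.9 j [-0.81  0.28 -0.26  1.03  0.   -1.12] gap 0.0424 F [-0.2 -0.  -0.1]
jaw 37.0 offset cm [-0.46 -0.26  0.29] yaw 70.9
jaw 217.0 offset cm [-0.46 -0.26  0.29] yaw -109.1
```

>>> servo_tool(increments=[{"offset":[0,0,0],"yaw":8.5},{"offset":[0,0,0],"yaw":17},{"offset":[0,0,0],"yaw":25.5},{"offset":[0,0,0],"yaw":34},{"offset":[0,0,0],"yaw":42.5},{"offset":[0,0,0],"yaw":51},{"offset":[0,0,0],"yaw":59.5},{"offset":[0,0,0],"yaw":68}])

```text
clock: 20.65
tcp_pos: [0.4197, -0.3228, 0.1253]
orientation: [0.64, 0.299, 0.641, -0.299]
wrist_force: [-0.4, -0.5, -0.2]
finger_gap: 0.0429
```

```bash
python3 wv.py w12; python3 plan.py .4225 -.325 .13 37
```

```text
t 20.7 tcp [ 0.4197 -0.3228  0.1254] toolx [-0.001  0.001 -1.   ] jawdeg 39.7 j [-0.81  0.28 -0.26  1.03  0.    0.07] gap 0.0427 F [-0.8  0.9 -0. ]
jaw 37.0 offset cm [-0.46  0.08  0.34] yaw 2.7
jaw 217.0 offset cm [-0.46  0.08  0.34] yaw -177.3
```

View pics/w12.png

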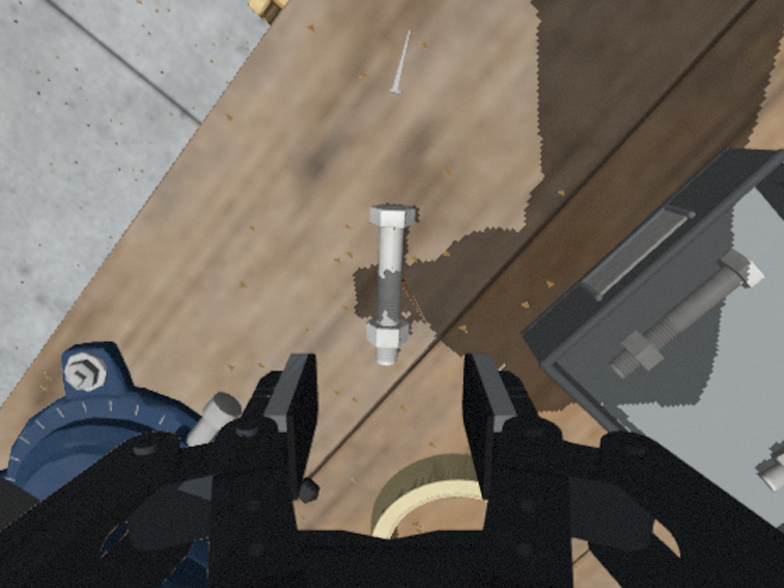

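```bash
python3 bolt.py w12 386 364 393 207
python3 - <<'E'
import json;from h import *
m=json.load(open("w12.json"));D=np.load("w12.npy")
for U,V in [(226,404),(208,432),(85,372),(130,400),(225,398),(200,440)]:
    print(U,V,ondepth(m,D,U/1.4,V/1.4).round(3))
E
python3 plan.py .42 -.326 .005 38.5
```

```text
tip [ 0.4491 -0.3614  0.01  ] head [ 0.398  -0.2948  0.012 ] len 0.084
centre [ 0.4204 -0.324 ] ang 127.5 jaw 217.5
226 404 [ 0.373 -0.268  0.268]
208 432 [ 0.398 -0.441  0.032]
85 372 [ 0.331 -0.461  0.02 ]
130 400 [ 0.356 -0.464  0.015]
225 398 [ 0.394 -0.424  0.024]
200 440 [ 0.397 -0.447  0.032]
t 20.7 tcp [ 0.4197 -0.3228  0.1254] toolx [-0.001  0.001 -1.   ] jawdeg 39.7 j [-0.81  0.28 -0.26  1.03  0.    0.07] gap 0.0427 F [-0.8  0.9 -0. ]
jaw 38.5 offset cm [12.04 -0.18  0.28] yaw 1.2
jaw 218.5 offset cm [12.04 -0.18  0.28] yaw -178.8
```

>>> servo_tool(increments=[{"offset":[3,0,0.1],"yaw":2},{"offset":[6,0,0.1],"yaw":2},{"offset":[8,0,0.1],"yaw":2},{"offset":[9.5,0,0.1],"yaw":2},{"offset":[10.5,0,0.1],"yaw":2},{"offset":[11,0,0.1],"yaw":2},{"offset":[11,0,0.1],"yaw":2},{"offset":[11,0,0.1],"yaw":2}])

```text
clock: 21.5
tcp_pos: [0.4213, -0.3245, 0.0168]
orientation: [0.637, 0.308, 0.636, -0.308]
wrist_force: [-0.7, -0.5, -0.4]
finger_gap: 0.043
```

```bash
python3 plan.py .4204 -.324 .0045 37.5
```

```text
t 21.5 tcp [ 0.4213 -0.3245  0.0168] toolx [ 0.001 -0.001 -1.   ] jawdeg 38.4 j [-0.81  0.4  -0.4   0.77  0.    0.09] gap 0.043 F [-0.7 -0.5 -0.4]
jaw 37.5 offset cm [ 1.23 -0.04 -0.09] yaw 0.9
jaw 217.5 offset cm [ 1.23 -0.04 -0.09] yaw -179.1
```

>>> servo_tool(increments=[{"offset":[0.6,0,0],"yaw":0.9},{"offset":[1,0,0],"yaw":0.9},{"offset":[1.2,0,0],"yaw":0.9},{"offset":[1.2,0,0],"yaw":0.9},{"offset":[1.2,0,0],"yaw":0.9},{"offset":[1.2,0,0],"yaw":0.9},{"offset":[1.2,0,0],"yaw":0.9},{"offset":[1.2,0,0],"yaw":0.9}], claw=0.4)

```text
clock: 22.3
tcp_pos: [0.421, -0.3242, 0.0044]
orientation: [0.634, 0.313, 0.634, -0.313]
wrist_force: [-0.0, 0.5, 0.0]
finger_gap: 0.0337
```

>>> servo_tool(increments=[{"offset":[0,0,0],"yaw":0},{"offset":[0,0,0],"yaw":0},{"offset":[0,0,0],"yaw":0},{"offset":[0,0,0],"yaw":0},{"offset":[0,0,0],"yaw":0},{"offset":[0,0,0],"yaw":0},{"offset":[-0.5,0,0],"yaw":0},{"offset":[-1.5,0,0],"yaw":0}], claw=0)

```text
clock: 23.1
tcp_pos: [0.4201, -0.3234, 0.0186]
orientation: [0.633, 0.313, 0.635, -0.313]
wrist_force: [-0.5, -0.7, -0.8]
finger_gap: 0.0082
```

>>> servo_tool(increments=[{"offset":[-2,0,0],"yaw":0},{"offset":[-4,0,0],"yaw":0},{"offset":[-6,0,0],"yaw":0},{"offset":[-8,0,0],"yaw":0},{"offset":[-9,0,0],"yaw":0},{"offset":[-9,0,0],"yaw":0},{"offset":[-9,0,0],"yaw":0},{"offset":[-9,0,0],"yaw":0}])

```text
clock: 23.9
tcp_pos: [0.4203, -0.3235, 0.1081]
orientation: [0.633, 0.313, 0.635, -0.313]
wrist_force: [0.2, -0.9, -0.9]
finger_gap: 0.0081
```

```bash
python3 wv.py w13; python3 plan.py .5923 -.2402 .105 -3.3
```

```text
t 23.95 tcp [ 0.4203 -0.3235  0.1081] toolx [-0.001  0.002 -1.   ] jawdeg 37.4 j [-0.81  0.3  -0.29  0.99  0.    0.11] gap 0.0081 F [-0.1  0.5 -1.3]
jaw -3.3 offset cm [ 0.3  18.72  3.84] yaw 40.7
jaw 176.7 offset cm [ 0.3  18.72  3.84] yaw -139.3
```

View pics/w13.png

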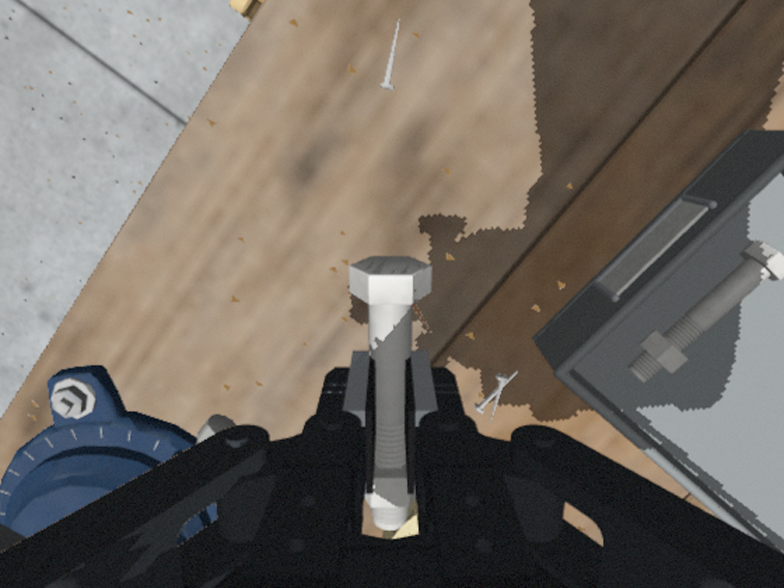

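>>> servo_tool(increments=[{"offset":[0,3.5,0.7],"yaw":7},{"offset":[0,7.5,1.5],"yaw":14},{"offset":[0,11,2.2],"yaw":21},{"offset":[0,14.5,2.9],"yaw":28},{"offset":[0,17.5,3.6],"yaw":35},{"offset":[0,19,3.8],"yaw":40.7},{"offset":[0,19,3.8],"yaw":40.7},{"offset":[0,19,3.8],"yaw":40.7}])

```text
clock: 24.75
tcp_pos: [0.5941, -0.2383, 0.108]
orientation: [-0.485, -0.513, -0.487, 0.514]
wrist_force: [0.6, 0.5, -0.5]
finger_gap: 0.008
```

```bash
python3 wv.py w14; python3 plan.py .596 -.2404 .0105 -3.3
```

```text
t 24.8 tcp [ 0.5938 -0.2387  0.1083] toolx [-0.002  0.001 -1.   ] jawdeg -3.2 j [-0.51  0.5   0.02  1.09 -0.    1.12] gap 0.0079 F [ 0.9  0.2 -0.5]
jaw -3.3 offset cm [9.78 0.25 0.16] yaw 0.1
jaw 176.7 offset cm [9.78 0.25 0.16] yaw -179.9
```

View pics/w14.png

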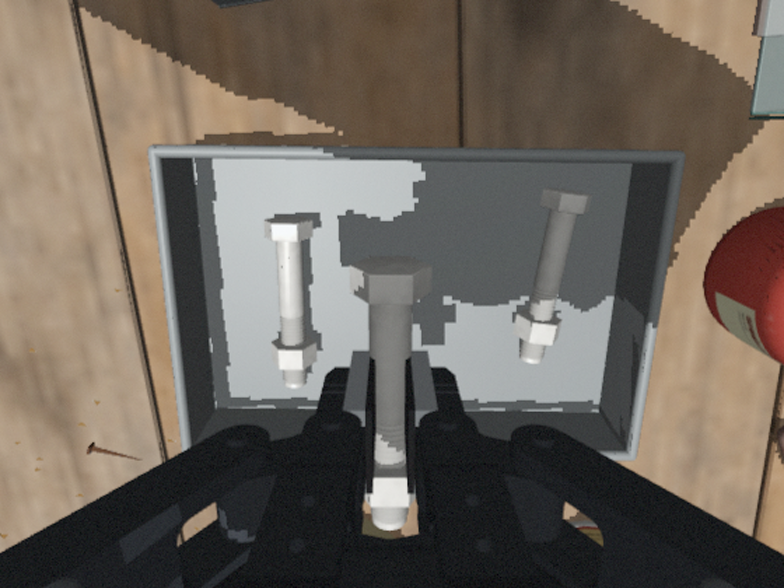

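>>> servo_tool(increments=[{"offset":[1.5,0.3,0],"yaw":0},{"offset":[3,0.3,0],"yaw":0},{"offset":[4.5,0.3,0],"yaw":0},{"offset":[6,0.3,0],"yaw":0},{"offset":[7.5,0.3,0],"yaw":0},{"offset":[9,0.3,0],"yaw":0},{"offset":[9.7,0.3,0],"yaw":0},{"offset":[9.7,0.3,0],"yaw":0}])

```text
clock: 25.6
tcp_pos: [0.5962, -0.2388, 0.0104]
orientation: [-0.484, -0.514, -0.487, 0.514]
wrist_force: [0.7, 0.4, -0.8]
finger_gap: 0.0086
```

>>> servo_tool(increments=[{"offset":[0,0,0],"yaw":0},{"offset":[0,0,0],"yaw":0},{"offset":[0,0,0],"yaw":0},{"offset":[-1,0,0],"yaw":0},{"offset":[-3,0,0],"yaw":0},{"offset":[-7,0,0],"yaw":0},{"offset":[-11,0,0],"yaw":0},{"offset":[-15,0,0],"yaw":0}], claw=0.3)

```text
clock: 26.4
tcp_pos: [0.5978, -0.2388, 0.165]
orientation: [0.486, 0.514, 0.485, -0.514]
wrist_force: [0.3, 0.2, -0.3]
finger_gap: 0.0256
```

>>> servo_tool(increments=[{"offset":[0,-4,0],"yaw":0},{"offset":[0,-8,0],"yaw":0},{"offset":[0,-12,0],"yaw":0},{"offset":[0,-15,0],"yaw":0},{"offset":[0,-17,0],"yaw":0},{"offset":[0,-17,0],"yaw":0},{"offset":[0,-17,0],"yaw":0},{"offset":[0,-17,0],"yaw":0}])

```text
clock: 27.2
tcp_pos: [0.4294, -0.2298, 0.163]
orientation: [0.486, 0.514, 0.485, -0.514]
wrist_force: [0.6, -0.3, 0.1]
finger_gap: 0.0254
```

```bash
python3 plan.py
python3 - <<'E'
from workcell import env
import cv2
for n in ["scene","top"]:
    p,d=env.read_camera(n);cv2.imwrite(f"pics/{n}9.png",p[:,:,::-1])
cv2.imwrite("pics/top9c.png",cv2.resize(p[130:270,140:440,::-1],None,fx=2.6,fy=2.6,interpolation=cv2.INTER_CUBIC))
E
```

```text
t 27.2 tcp [ 0.4294 -0.2298  0.163 ] toolx [ 0.002 -0.001 -1.   ] jawdeg -3.2 j [-0.66  0.18 -0.3   1.09  0.    0.97] gap 0.0254 F [ 0.6 -0.3  0.1]
```

View pics/top9c.png

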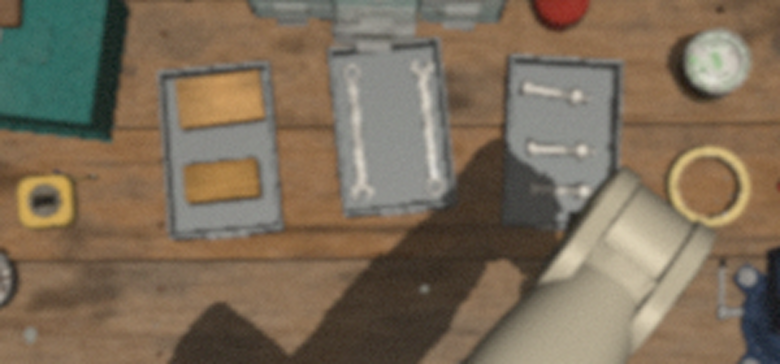

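View pics/scene9.png

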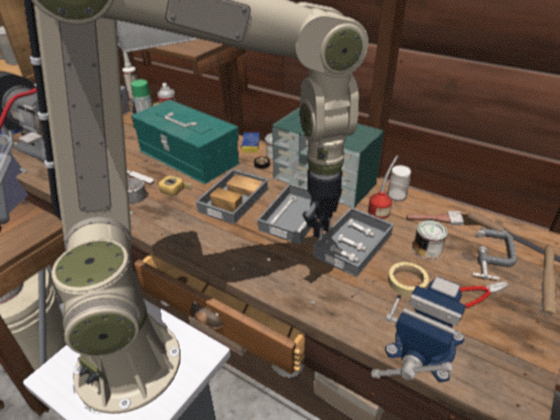

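The pictures show all the items lying in their own trays: three bolts at about (550,90), (560,150) and (560,190) in the top crop, two spanners, and two blocks. The tape measure, masking tape and tin are where they started, and the arm is clear at z 0.16.

```bash
python3 -c "
from workcell import env
print(env.hand_in())"
```

```text
the job is handed in; nothing more can be done
None
```

All four stray items are in the trays of their kind, and I handed the job in at about 27 s; no verdict was reported.

- **Spanner:** it slipped out of the grip while being lowered, but it fell inside the middle tray. It lies flat along the left side, with its ends measured at about 9 mm height and within the walls.
- **Offcut:** it went into the near half of the left tray, beside the old block, and was released about 4 mm above the tray floor.
- **Bolts:** both lie across the right tray at about local x -0.057 and -0.007, with the old bolt undisturbed. I checked their final position only in the top and scene pictures.
- **Last checks:** the top and scene pictures show everything inside its tray. The tape measure, masking tape and paint tin look unmoved; I judged that by eye, not by re-measuring. The arm was clear at 0.16 m with almost no wrist force.
- **One reading disagreed:** the finger gap read about 8 mm on the 11 mm spanner shank and the 12 mm bolt shanks. The wrist pictures showed each item held, so I went on.

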